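Seat the panel in the dowelling jig and clamp it

TASK

The pine panel lies askew on the dowelling jig. Push it along the jig's base with your fingertips, without lifting it, until its side lies flat against the long fence and its end is hard up against the end stop, then press the toggle clamp's raised handle right down so that the clamp holds the panel there, ready for drilling. Leave the glue bottle, the box of dowels, the try square and the drill where they are, and finish clear of everything.

Things in the scene. Friction and masses are not known exactly. Their poses are not given: they have to be found in the camera images.
- panel: the loose pine panel, 180 x 120 x 20 mm, about 0.27 kg, lying flat on the jig's base. Origin: centre of its underside. Its x runs along its length towards the end that goes to the stop (two short pencil lines on top at that end), its y across it towards the fence, z up. It starts 15 to 110 mm short of fence and stop, turned up to 0.25 rad in the jig.
- panel_center (a point): centre of the panel, half-way up; axes as panel
- panel_far_left (a point): the panel's corner (mid-height) that belongs in the corner between fence and stop: +90 mm x, +60 mm y from its centre
- panel_near_left (a point): the other end (mid-height) of the panel's side that goes against the fence: -90 mm x, +60 mm y from its centre
- panel_far_right (a point): the other end (mid-height) of the panel's end that goes against the stop: +90 mm x, -60 mm y from its centre
- jig_corner (a point): inside corner of the jig (fixed to the bench): where the planes of the fence's and the stop's inner faces meet, on the upper face of its plywood base, 18 mm above the bench. x points away from the robot along the fence, square into the stop; y to the left along the stop, square into the fence; z up. The jig is turned up to 0.25 rad. Panel home: its centre at x = -90, y = -60 mm.
- jig_fence (a point): the long fence, a wooden bar 245 mm long (along x), 34 mm thick, 22 mm high above the jig's base: this point is the middle of its inner face, at the height of the base's upper face; axes as jig_corner, from which it lies at x = -131.5, y = 0
- jig_stop (a point): the end stop, a wooden block 150 mm long (along y), 36 mm thick, 40 mm high above the jig's base, with two steel drill bushings: this point is the middle of its inner face, at the height of the base's upper face; axes as jig_corner, from which it lies at x = 0, y = -72. The base itself reaches from x = -285 to +50 and y = -260 to +110 mm of that corner.
- clamp_hinge (a point): axis of the toggle clamp's handle, along x of the jig; axes as jig_corner, from which it lies at x = -95, y = +80, z = +42 mm, behind the fence. The clamp stays where it is left.
- handle_end (a point): point on the handle's inner (upper) face, which is the one that is pushed: 110 mm from its axis, 7.5 mm off the handle's middle line. The rubber-covered handle is 22 mm wide and 15 mm thick there and ends 140 mm from its axis.
- clamp_handle (a joint): angle of the clamp's handle: 0 at the start (open: handle raised, 1.15 rad above level, leaning away from the panel), 1.10 when fully down against its stop (nearly level, pointing away from the panel, in the jig's +y). The handle goes over outwards and down, with about 6 N at its end, 12 N over the last few degrees as its foot presses on the panel, and stays where it is left; the arm follows it.
- glue_bottle: white glue bottle, 58 mm across, 165 mm high, standing to the right of the jig; origin at the centre of its underside; to be left alone
- dowel_box: open plywood box of dowels, 90 x 130 x 35 mm, right of the jig; origin at the centre of its underside; to be left alone
- try_square: try square lying flat to the left of the robot: dark wooden stock 115 mm long along its y, steel blade 160 mm long along its x, 18 mm high in all; origin under the middle of the stock; to be left alone
- drill: cordless drill standing on its battery to the right, nearer the robot than the bottle, 205 mm high, 180 mm long without its 70 mm bit, which points along its x; origin at the centre of its underside; to be left alone
- clamp_arm: the clamp's steel arm, 17 mm wide, 14 mm thick, 110 mm long, with a spring-loaded rubber foot. Origin: its pivot, at x = -95, y = +58, z = +45 mm from jig_corner; axes as there while the clamp is open. Open, it stands upright, its end 155 mm above the jig's base; as the handle goes down it swings over the fence onto the panel, turning 1.45 rad about x.
Not all that is in view belongs to the job. Leave any green or yellow look-alike of the panel alone.

How it is judged:
By the outcome, as a careful person would: the job done as asked, in the order asked, and still so for the second after the job is handed in, with the robot touching nothing.
It also fails if it takes over 61 s, if anything falls off the work surface, if the arm or the gripper's body presses on something with over 40 N, if the wrist force passes 120 N, or if a joint passes its speed limit or range.

ROBOT

A 6-joint arm with a two-finger parallel gripper is mounted at the origin on the work surface. World frame = base frame: x ahead of the robot, y to its left, z up, the work surface at z = 0. Lengths are in m, angles in rad, forces in N, time in s.
With the tool pointing down it reaches from about 0.325 to 0.85 m from the base axis. Payload 4.4 kg.
Tool frame: the origin (TCP) lies at the very end of the fingers, on their centre line; the grasp point (between the pads) lies 19 mm behind it (r.grip_depth is the distance from the TCP to the grasp point, in m); z points along the fingers, y is the line along which they close (so a half turn about z gives the same grasp; the last joint's range is limited). The gripper opens to 94 mm and grips with 3 to 60 N. Pads are 16 mm wide; open, the fingers measure 119 mm over their backs; the gripper's body (75 mm by 177 mm) begins 78 mm behind the grasp point.
Start: joints at [-1.306, 0.207, 1.542, -0, 1.393, -0.15], TCP at [0.232, -0.526, 0.205] pointing down, gripper open.
Joint ranges: [-2.73, 2.73], [-0.86, 2.22], [0.23, 2.46], [-1.11, 4.25], [0.08, 2.63], [-2.82, 2.82]. Speed limits (rad/s): [2.79, 2.79, 3.14, 3.14, 3.14, 3.14].

INTERFACE

Orientations are given as a 3x3 rotation matrix whose columns are the frame's x, y, z axes.
In Python, from bench import status, eyes, r gives the robot as it stands.
- The arm moves only by the tool step_arm, never from a script. Its argument "motion" is one flat list of numbers, 5 for each row, row after row: the opening, from 0 (shut) to 1 (fully open), then the shift along the tool's x, y, z in m, then the turn about the tool's z in degrees. A call has 1 to 12 rows; each row shifts and turns the commanded pose from where the row before left it, along the tool's axes as they then stand; what a row does not reach is not made up. A row lasts 1/10 s, in which the tool goes at most 50 mm and 8.59 degrees, less where a joint would pass 70% of its speed; a pose out of reach is approached as far as the arm can. A call with a gripper value outside its range is refused whole. The fingers move at their own pace and stop on an object; the grip force is fixed at half the most. Time passes only in rows, so rows that do not move let the fingers close. It gives the time, the measured TCP pose, the force, the opening and the grip force at its end, in the units of the state.
- status.get_state(): the state, without advancing time (a new reading comes with each control period).
- eyes.camera(name): name is "scene" or "top"; returns the picture (384x512x3 uint8, red, green, blue); there is no depth.
- eyes.calibration(name): a dict with "intrinsics" (3x3 intrinsics, pixels), "extrinsics" (4x4, takes a point from world to camera coordinates). Camera axes: x right, y up, looking along -z (the intrinsics and any distortion apply to the point x, -y, -z); pixel columns grow to the right and rows downward; lengths in m; the calibration is good to about 2 mm. A picture is of the moment at which its call begins. calibration takes no time and is no camera call.
- r.hand_in(): hands the job in; it is judged then, once.
The state is a dict: "time": time; "qpos": joint angles; "qd": joint speeds; "joint_efforts": joint torques, N m; "tool_pos": TCP position; "orientation": TCP orientation; "force": force on the tool from outside, world axes, zero at the start; "ft_torque": the same for the moment, N m; "grip_width": finger opening in m; "finger_force": force on a finger pad.
Only numpy, scipy, OpenCV 4.12 (cv2) and the standard library are available. Lean on these libraries where they do the work, as an engineer would, in place of code of your own. Each camera call takes 0.05 s, during which the arm holds its last target. There are 200 camera calls.

## Working session

There is one attempt and no reset: what is moved stays moved. The work goes in short steps, Python scripts to look and compute and a tool call to move; the robot and the scene stay as the last step left them, time stands still between calls to the robot, and variables do not carry over. Pictures are saved under pics/ and viewed, at most 10 in all, crops included, and the job is handed in when it is done.

Besides the shell and the picture viewer there is one more tool, called after "Request:" by a JSON object that holds its "fn" and its "kwargs". step_arm: Moves the arm, as the interface text tells. Its arguments: {"type":"object","properties":{"motion":{"type":"array","items":{"type":"number"}}},"required":["motion"]}

```bash
ls; mkdir -p pics
python3 - <<'E'
from bench import status,eyes,r
import cv2,numpy as np
for n in("scene","top"):
    im=eyes.camera(n); cv2.imwrite(f"pics/{n}0.png",cv2.resize(im[:,:,::-1],(800,600),interpolation=cv2.INTER_CUBIC)); np.save(f"pics/{n}0.npy",im)
    c=eyes.calibration(n); print(n,{k:np.round(v,4).tolist() if not isinstance(v,str) else v for k,v in c.items()})
s=status.get_state(); print(s)
E
```

```text
pics
scene {'intrinsics': [[382.9951, 0.0, 257.3455], [0.0, 382.9951, 192.0074], [0.0, 0.0, 1.0]], 'extrinsics': [[0.016, 0.9998, 0.0143, 0.0705], [-0.7292, 0.0019, 0.6843, 0.2886], [0.6841, -0.0214, 0.7291, -1.8049], [0.0, 0.0, 0.0, 1.0]]}
top {'intrinsics': [[479.3009, 0.0, 254.8413], [0.0, 479.3009, 190.212], [0.0, 0.0, 1.0]], 'extrinsics': [[0.0122, -0.9999, -0.0057, -0.1014], [0.9958, 0.0116, 0.0904, -0.5044], [-0.0903, -0.0068, 0.9959, -1.7293], [0.0, 0.0, 0.0, 1.0]]}
{'time': 0.1, 'qpos': array([-1.30548678e+00,  2.07316834e-01,  1.54279030e+00,  1.77837360e-05,
        1.39347604e+00, -1.50483892e-01]), 'qd': array([-2.15257398e-04, -7.37912429e-04, -2.76107460e-03,  3.95180892e-04,
        7.05071779e-05,  2.67635118e-04]), 'joint_efforts': array([ 4.01616967e-05, -3.71862745e+01, -2.82293397e+01,  6.99426932e-02,
        3.10858805e-02, -5.48436014e-05]), 'tool_pos': array([ 0.23206659, -0.52531164,  0.20442696]), 'orientation': array([[ 9.14797478e-01,  4.03912513e-01, -5.05037061e-04],
       [ 4.03912706e-01, -9.14795507e-01,  1.92546145e-03],
       [ 3.15712339e-04, -1.96539816e-03, -9.99998019e-01]]), 'force': array([ 0.36364544, -0.31093697, -0.84353156]), 'ft_torque': array([-0.01107715, -0.02055899, -0.01240887]), 'finger_force': 0.0, 'grip_width': 0.09387685398205893}
```

View pics/scene0.png

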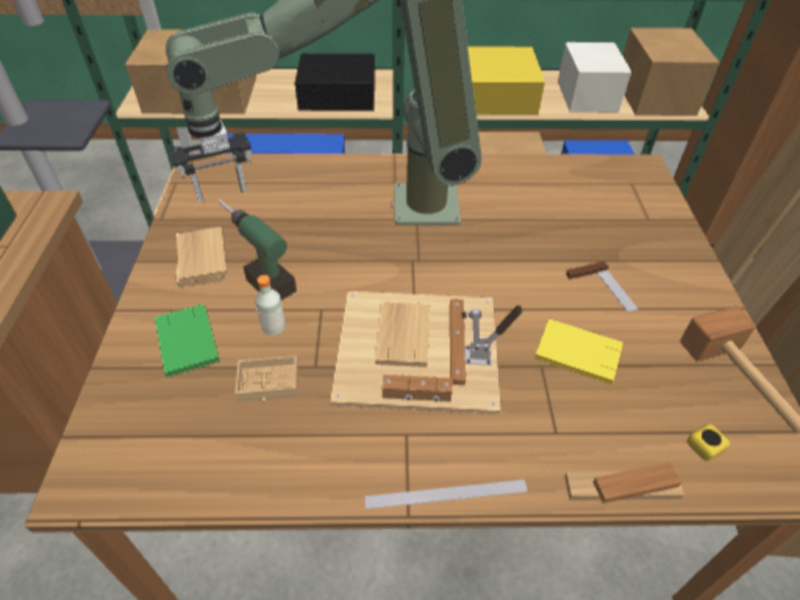

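View pics/top0.png

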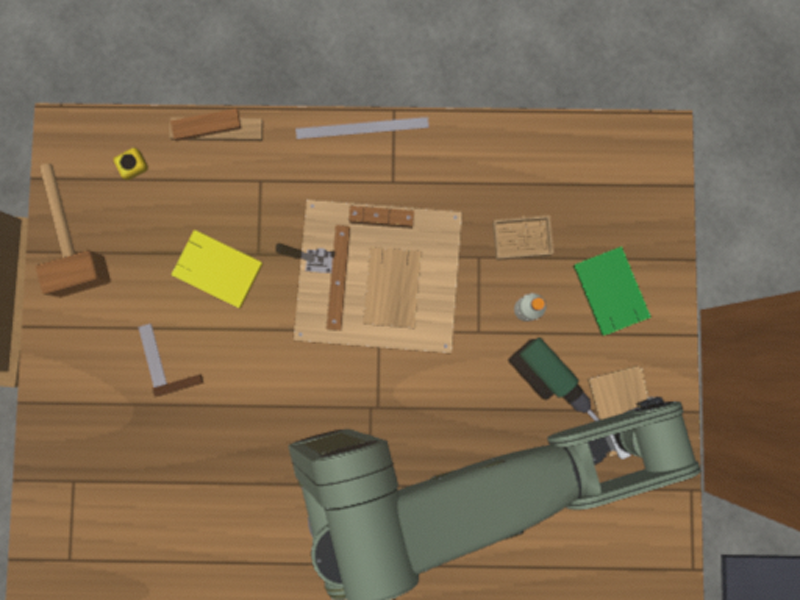

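The jig is in front of the robot, with the panel askew on it. The fence is left of the panel and the stop lies beyond it. I'll warp both views onto the panel's top plane (z = 0.038) to measure in mm.

```bash
cat > h.py <<'E'
import numpy as np,cv2
from bench import status,eyes,r
def P(n):
    c=eyes.calibration(n);K=np.array(c["intrinsics"]);E=np.array(c["extrinsics"])
    return K@np.diag([1,-1,-1])@E[:3]
def proj(n,p):
    q=P(n)@np.append(p,1);return q[:2]/q[2]
def rect(n,im,z,x0,x1,y0,y1,s):  # s px/m; row0=x1 , col0=y1 (x up, y left)
    M=P(n);H=np.c_[M[:,0],M[:,1],M[:,2]*z+M[:,3]]
    A=np.array([[0,-1/s,x1],[-1/s,0,y1],[0,0,1]])  # out px->world
    return cv2.warpPerspective(im,H@A,(int((y1-y0)*s),int((x1-x0)*s)),flags=cv2.INTER_CUBIC|cv2.WARP_INVERSE_MAP)
E
python3 - <<'E'
from h import *
for n in("top","scene"):
    im=np.load(f"pics/{n}0.npy")
    for (x,y) in [(0.5,0),(0.7,0.1)]: print(n,proj(n,[x,y,0.038])*800/512)
    o=rect(n,im,0.038,.43,.83,-.2,.25,1500)
    cv2.imwrite(f"pics/r_{n}.png",o[:,:,::-1])
E
```

```text
top [357.00203226 298.50070691]
top [315.81921458 213.01925806]
scene [435.05084988 320.86883882]
scene [485.94440239 390.05343297]
```

View pics/r_top.png

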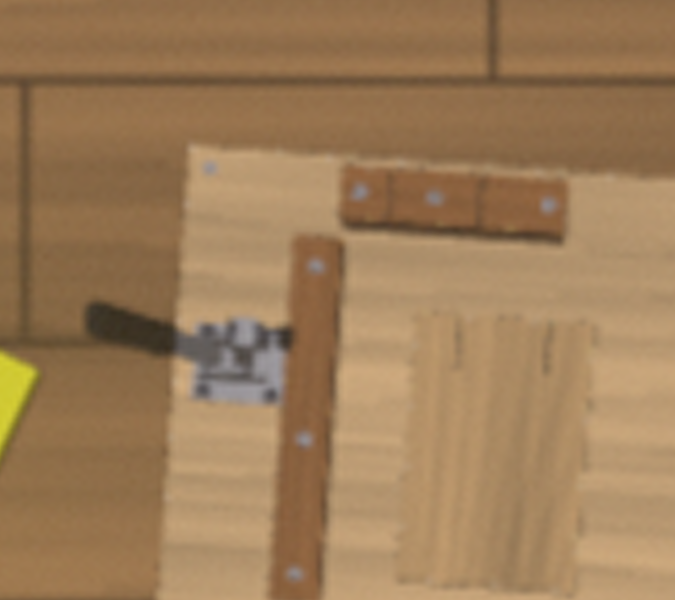

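View pics/r_scene.png

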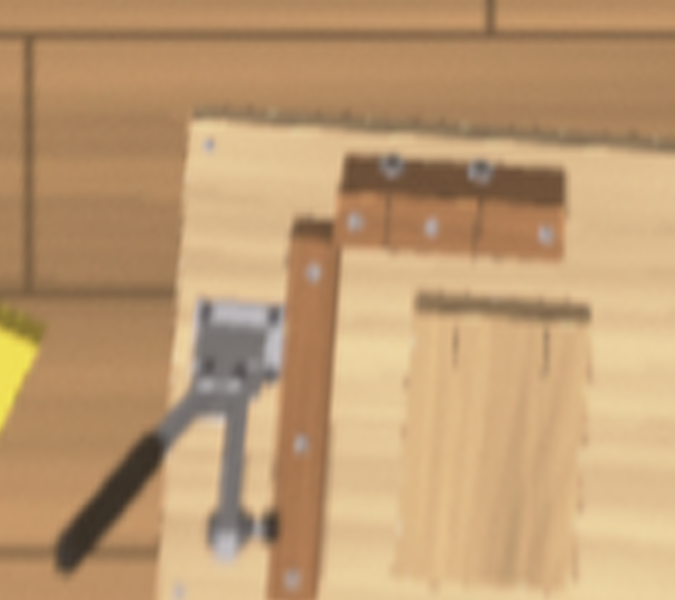

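```bash
cat > fit.py <<'E'
from h import *
from scipy.optimize import least_squares
def topx(n,u,z0=.038,x1=.83,y1=.25,s=1500):
    return proj(n,[x1-u[1]/s,y1-u[0]/s,z0])
J={"top":[((50,110,0),(190,146)),((0,3,40),(343,222)),((0,-147,40),(564,236)),((-9,0,22),(343,239)),((-9,34,22),(294,236)),((-9-200,0,22),None)],
"scene":[((50,110,0),(190,120)),((0,3,40),(337,246)),((0,-147,40),(563,259)),((-9,0,22),(338,237)),((-9,34,22),(292,236)),((36,3,40),(344,190))]}
Q={"top":[((90,60,20),(416,312)),((90,-60,20),(592,321)),((-90,-60,20),(575,597)),((-90,60,20),(398,583))],
"scene":[((90,60,20),(417,307)),((90,-60,20),(590,319)),((-90,-60,20),(575,588)),((-90,60,20),(393,577))]}
def fit(D,p0,z0):
    pts=[(n,np.array(a)/1000,topx(n,b)) for n in D for a,b in D[n] if b]
    def w(p,a):
        c,s=np.cos(p[2]),np.sin(p[2]);return np.array([p[0]+c*a[0]-s*a[1],p[1]+s*a[0]+c*a[1],z0+a[2]])
    f=lambda p:np.concatenate([proj(n,w(p,a))-u for n,a,u in pts])
    o=least_squares(f,p0,loss="soft_l1");print(np.round(o.x,4));print(np.round(f(o.x).reshape(-1,2),1).tolist());return o.x
if __name__=="__main__":
    j=fit(J,[.67,.02,-.06],.018);p=fit(Q,[.53,-.08,-.06],.018)
    c,s=np.cos(j[2]),np.sin(j[2]);print("panel in jig",np.array([[c,s],[-s,c]])@(p[:2]-j[:2]),p[2]-j[2])
E
python3 fit.py
```

```text
[ 0.68    0.0202 -0.0683]
[[-0.2, -0.1], [-0.9, -0.6], [0.2, -0.3], [0.1, -0.2], [-0.3, -0.3], [-0.3, 0.1], [0.1, -0.1], [-0.4, -0.5], [-1.1, -0.6], [-0.1, -0.2], [0.7, -0.2]]
[ 0.5293 -0.0797 -0.0667]
[[-0.4, -0.3], [0.2, 0.2], [0.1, -1.0], [-0.4, -0.6], [0.6, -0.5], [-0.6, -0.5], [-0.0, -0.5], [-0.5, -0.3]]
panel in jig [-0.14349338 -0.10997088] 0.0015741029333123657
```

Fit: jig corner at (0.680, 0.020), yaw −0.068. The panel sits at (−143, −110) mm in the jig and is almost parallel to it. Residuals are under 1.2 px and the sizes agree with those given. I'll lift clear of the drill and turn the tool square to the jig.

Request:
{"fn": "step_arm", "kwargs": {"motion": [0.7, 0, 0, -0.03, 0, 0.7, 0, 0, -0.03, 7, 0.7, 0, 0, -0.02, 7, 0.7, 0, 0, 0, 7, 0.7, 0, 0, 0, 6.7, 0.7, 0, 0, 0, 0]}}

```text
time: 0.7
tool_pos: [0.2322, -0.5257, 0.2851]
orientation: [[0.998, -0.067, -0.0], [-0.067, -0.998, 0.001], [-0.0, -0.001, -1.0]]
force: [0.1, -0.2, -0.4]
grip_width: 0.0658
finger_force: 0.0
```

```bash
cat > go.py <<'E'
import sys
from h import *
# usage: go.py jx jy z [yawoff deg]  (mm in jig, z mm world)
C=np.array([.680,.0202]);a=-.0683
R=np.array([[np.cos(a),-np.sin(a)],[np.sin(a),np.cos(a)]])
s=status.get_state();T=s["orientation"];p=s["tool_pos"]
print("t",s["time"],"pos",np.round(p,4),"jig mm",np.round(R.T@(p[:2]-C)*1000,1),"yaw-jig deg",round(np.degrees(np.arctan2(T[1,0],T[0,0])-a),2),"F",np.round(s["force"],1),"w",round(s["grip_width"],4))
if len(sys.argv)>3:
    v=[float(x)/1000 for x in sys.argv[1:4]];t=np.append(C+R@v[:2],v[2])
    print("tool shift mm",np.round(T.T@(t-p)*1000,1),"world",np.round(t,3))
E
python3 go.py -250 -110 280
```

```text
t 0.7 pos [ 0.2322 -0.5257  0.2851] jig mm [-409.5 -575.2] yaw-jig deg 0.05 F [ 0.1 -0.2 -0.4] w 0.0658
tool shift mm [ 159.9 -465.1    5.4] world [ 0.423 -0.072  0.28 ]
```

Request:
{"fn": "step_arm", "kwargs": {"motion": [0.7, 0.013, -0.039, 0, 0, 0.7, 0.013, -0.039, 0, 0, 0.7, 0.013, -0.039, 0, 0, 0.7, 0.013, -0.039, 0, 0, 0.7, 0.013, -0.039, 0, 0, 0.7, 0.013, -0.039, 0, 0, 0.7, 0.013, -0.039, 0, 0, 0.7, 0.013, -0.039, 0, 0, 0.7, 0.013, -0.039, 0, 0, 0.7, 0.013, -0.039, 0, 0, 0.7, 0.013, -0.039, 0, 0, 0.7, 0.013, -0.036, 0, 0]}}

```text
time: 1.9
tool_pos: [0.4193, -0.0707, 0.2851]
orientation: [[0.998, -0.064, -0.0], [-0.064, -0.998, 0.0], [-0.0, -0.0, -1.0]]
force: [0.3, -0.6, -0.3]
grip_width: 0.0662
finger_force: 0.0
```

```bash
python3 go.py -250 -110 25
```

```text
t 1.9 pos [ 0.4193 -0.0707  0.2851] jig mm [-253.8 -108.5] yaw-jig deg 0.22 F [ 0.3 -0.6 -0.3] w 0.0662
tool shift mm [  3.9   1.6 260.1] world [ 0.423 -0.072  0.025]
```

Request:
{"fn": "step_arm", "kwargs": {"motion": [0.7, 0, 0, 0.03, 0, 0.7, 0, 0, 0.04, 0, 0.7, 0, 0, 0.04, 0, 0.7, 0, 0, 0.04, 0, 0.7, 0, 0, 0.04, 0, 0.7, 0, 0, 0.03, 0, 0.7, 0, 0, 0.02, 0, 0.7, 0, 0, 0.01, 0, 0.7, 0, 0, 0.008, 0, 0.7, 0, 0, 0, 0]}}

```text
time: 2.9
tool_pos: [0.4191, -0.0725, 0.0271]
orientation: [[0.998, -0.067, -0.001], [-0.067, -0.998, 0.0], [-0.001, -0.0, -1.0]]
force: [-0.6, 0.3, 0.0]
grip_width: 0.0659
finger_force: 0.0
```

```bash
python3 go.py -188 -110 25
```

```text
t 2.9 pos [ 0.4191 -0.0725  0.0271] jig mm [-254.  -110.3] yaw-jig deg 0.08 F [-0.6  0.3  0. ] w 0.0659
tool shift mm [66.  -0.2  2. ] world [ 0.485 -0.077  0.025]
```

Request:
{"fn": "step_arm", "kwargs": {"motion": [0.7, 0.005, 0, 0, 0, 0.7, 0.005, 0, 0, 0, 0.7, 0.005, 0, 0, 0, 0.7, 0.005, 0, 0, 0, 0.7, 0.005, 0, 0, 0, 0.7, 0.005, 0, 0, 0, 0.7, 0.005, 0, 0, 0, 0.7, 0.005, 0, 0, 0, 0.7, 0.005, 0, 0, 0, 0.7, 0.005, 0, 0, 0, 0.7, 0.005, 0, 0, 0]}}

```text
time: 4.0
tool_pos: [0.4746, -0.0764, 0.0274]
orientation: [[0.998, -0.068, 0.0], [-0.068, -0.998, 0.0], [0.0, -0.0, -1.0]]
force: [-2.3, -0.0, 1.2]
grip_width: 0.0654
finger_force: 0.9
```

Request:
{"fn": "step_arm", "kwargs": {"motion": [0.7, 0.003, 0, 0, 0, 0.7, 0.002, 0, 0, 0, 0.7, 0.002, 0, 0, 0]}}

```text
time: 4.3
tool_pos: [0.4811, -0.0768, 0.0274]
orientation: [[0.998, -0.068, -0.0], [-0.068, -0.998, 0.0], [-0.0, -0.0, -1.0]]
force: [-1.3, 0.1, 1.3]
grip_width: 0.0657
finger_force: 1.0
```

Request:
{"fn": "step_arm", "kwargs": {"motion": [0.7, 0.0015, 0, 0, 0, 0.7, 0.0015, 0, 0, 0]}}

```text
time: 4.5
tool_pos: [0.4842, -0.077, 0.0274]
orientation: [[0.998, -0.068, -0.0], [-0.068, -0.998, 0.0], [-0.0, -0.0, -1.0]]
force: [-1.4, -0.3, 1.1]
grip_width: 0.0661
finger_force: 0.9
```

Request:
{"fn": "step_arm", "kwargs": {"motion": [0.7, 0.0015, 0, 0, 0, 0.7, 0.0015, 0, 0, 0]}}

```text
time: 4.7
tool_pos: [0.485, -0.0769, 0.0271]
orientation: [[0.998, -0.067, -0.005], [-0.067, -0.998, 0.001], [-0.005, -0.0, -1.0]]
force: [-7.2, 0.2, 6.3]
grip_width: 0.0659
finger_force: 4.3
```

The panel is up against the stop: 7 N at jig x ≈ −188, as predicted. I'll back off, lift, and check the wrist angle before turning 90°.

Request:
{"fn": "step_arm", "kwargs": {"motion": [0.7, -0.015, 0, 0, 0, 0.7, -0.01, 0, 0, 0, 0.8, 0, 0, -0.03, 0, 0.9, 0, 0, -0.04, 0, 0.9, 0, 0, 0, 0]}}

```text
time: 5.2
tool_pos: [0.4673, -0.0773, 0.103]
orientation: [[0.998, -0.068, 0.013], [-0.068, -0.998, -0.004], [0.013, 0.003, -1.0]]
force: [0.1, -1.0, -0.2]
grip_width: 0.0833
finger_force: 0.0
```

```bash
python3 go.py -90 -195 90; python3 -c "
from h import *; print(status.get_state()['qpos'])"
```

```text
t 5.2 pos [ 0.4673 -0.0773  0.103 ] jig mm [-205.5 -111.7] yaw-jig deg 0.03 F [ 0.1 -1.  -0.2] w 0.0833
tool shift mm [115.3  83.3  14.7] world [ 0.577 -0.168  0.09 ]
[-3.47105899e-01  9.72747610e-02  1.89628158e+00  4.03732185e-04
  1.13481322e+00  1.29136890e+00]
```

Request:
{"fn": "step_arm", "kwargs": {"motion": [0.9, 0, 0, 0, 0, 0.9, 0.028, 0.021, 0, 0, 0.9, 0.028, 0.021, 0, 0, 0.9, 0.028, 0.021, 0, 0, 0.9, 0.028, 0.021, 0, 0, 0.9, 0, 0, 0, -8, 0.9, 0, 0, 0, -8, 0.9, 0, 0, 0, -8, 0.9, 0, 0, 0, -8, 0.9, 0, 0, 0, -8, 0.9, 0, 0, 0, -8, 0.9, 0, 0, 0, -8]}}

```text
time: 6.4
tool_pos: [0.5669, -0.1663, 0.095]
orientation: [[0.61, 0.793, -0.003], [0.793, -0.61, 0.002], [-0.001, -0.004, -1.0]]
force: [-0.9, 0.1, -0.1]
grip_width: 0.0844
finger_force: 0.0
```

Request:
{"fn": "step_arm", "kwargs": {"motion": [0.9, 0, 0, 0, -8, 0.9, 0, 0, 0, -8, 0.9, 0, 0, 0, -8, 0.9, 0, 0, 0, -8, 0.9, 0, 0, 0, -2, 0.9, 0, 0, 0, 0]}}

```text
time: 7.0
tool_pos: [0.567, -0.1663, 0.0952]
orientation: [[0.068, 0.998, -0.003], [0.998, -0.068, 0.002], [0.001, -0.003, -1.0]]
force: [-1.0, 0.7, 0.4]
grip_width: 0.0845
finger_force: 0.0
```

```bash
python3 go.py -90 -195 27
```

```text
t 7.0 pos [ 0.567  -0.1663  0.0952] jig mm [-100.  -193.8] yaw-jig deg 90.02 F [-1.   0.7  0.4] w 0.0845
tool shift mm [-1.3 10.2 68.2] world [ 0.577 -0.168  0.027]
```

Request:
{"fn": "step_arm", "kwargs": {"motion": [0.9, 0, 0.01, 0.02, 0, 0.9, 0, 0, 0.025, 0, 0.9, 0, 0, 0.015, 0, 0.9, 0, 0, 0.008, 0, 0.9, 0, 0, 0, 0, 0.9, 0.005, 0, 0, 0, 0.9, 0.005, 0, 0, 0, 0.9, 0.005, 0, 0, 0]}}

```text
time: 7.8
tool_pos: [0.5802, -0.1524, 0.0307]
orientation: [[0.068, 0.998, 0.002], [0.998, -0.068, -0.001], [-0.001, 0.002, -1.0]]
force: [0.6, 0.1, 0.3]
grip_width: 0.0851
finger_force: 0.0
```

Request:
{"fn": "step_arm", "kwargs": {"motion": [0.9, 0.005, 0, 0, 0, 0.9, 0.005, 0, 0, 0, 0.9, 0.005, 0, 0, 0, 0.9, 0.005, 0, 0, 0, 0.9, 0.005, 0, 0, 0, 0.9, 0.005, 0, 0, 0, 0.9, 0.005, 0, 0, 0, 0.9, 0.005, 0, 0, 0, 0.9, 0.003, 0, 0, 0]}}

```text
time: 8.7
tool_pos: [0.5821, -0.1091, 0.0293]
orientation: [[0.067, 0.998, -0.0], [0.998, -0.067, 0.0], [0.0, -0.0, -1.0]]
force: [0.6, -2.3, 1.5]
grip_width: 0.0844
finger_force: 1.0
```

```bash
python3 go.py -90 -128 27
```

```text
t 8.7 pos [ 0.5821 -0.1091  0.0293] jig mm [ -88.8 -135.7] yaw-jig deg 90.05 F [ 0.6 -2.3  1.5] w 0.0844
tool shift mm [ 7.7 -1.2  2.3] world [ 0.581 -0.101  0.027]
```

Request:
{"fn": "step_arm", "kwargs": {"motion": [0.9, 0.002, 0, 0.001, 0, 0.9, 0.002, 0, 0.001, 0, 0.9, 0.0015, 0, 0, 0]}}

```text
time: 9.0
tool_pos: [0.5824, -0.104, 0.0271]
orientation: [[0.068, 0.998, -0.0], [0.998, -0.068, 0.0], [0.0, -0.0, -1.0]]
force: [-0.8, -0.9, 1.5]
grip_width: 0.0847
finger_force: 0.8
```

Request:
{"fn": "step_arm", "kwargs": {"motion": [0.9, 0.0015, 0, 0, 0, 0.9, 0.0015, 0, 0, 0]}}

```text
time: 9.2
tool_pos: [0.5825, -0.1015, 0.0272]
orientation: [[0.068, 0.998, -0.001], [0.998, -0.068, -0.001], [-0.001, -0.001, -1.0]]
force: [-1.3, -5.3, -0.8]
grip_width: 0.0844
finger_force: 2.6
```

Request:
{"fn": "step_arm", "kwargs": {"motion": [0.9, 0.001, 0, 0, 0, 0.9, 0, 0, 0, 0]}}

```text
time: 9.4
tool_pos: [0.5825, -0.1016, 0.0272]
orientation: [[0.068, 0.998, -0.001], [0.998, -0.068, -0.002], [-0.002, -0.001, -1.0]]
force: [-0.9, -5.9, -0.7]
grip_width: 0.0848
finger_force: 2.7
```

Request:
{"fn": "step_arm", "kwargs": {"motion": [0.9, 0.001, 0, 0, 0, 0.9, 0, 0, 0, 0]}}

```text
time: 9.6
tool_pos: [0.5825, -0.1015, 0.0272]
orientation: [[0.068, 0.998, -0.001], [0.998, -0.068, -0.004], [-0.004, -0.0, -1.0]]
force: [-2.3, -8.2, -0.2]
grip_width: 0.0843
finger_force: 3.9
```

```bash
python3 go.py -90 -128 27
```

```text
t 9.6 pos [ 0.5825 -0.1015  0.0272] jig mm [ -89.  -128.1] yaw-jig deg 90.04 F [-2.3 -8.2 -0.2] w 0.0843
tool shift mm [ 0.1 -1.   0.2] world [ 0.581 -0.101  0.027]
```

It meets the fence at −128 as predicted. Next I'll back off and re-seat the end against the stop.

Request:
{"fn": "step_arm", "kwargs": {"motion": [0.9, -0.015, 0, 0, 0, 0.9, -0.01, 0, 0, 0, 0.9, 0, 0, -0.03, 0, 0.9, 0, 0, -0.04, 0, 0.8, 0, 0, 0, 0, 0.7, 0, 0, 0, 8, 0.7, 0, 0, 0, 8, 0.7, 0, 0, 0, 8, 0.7, 0, 0, 0, 8, 0.7, 0, 0, 0, 8, 0.7, 0, 0, 0, 8, 0.7, 0, 0, 0, 8]}}

```text
time: 10.8
tool_pos: [0.5807, -0.124, 0.0966]
orientation: [[0.868, 0.497, -0.001], [0.497, -0.868, 0.001], [-0.0, -0.002, -1.0]]
force: [1.1, 0.1, 0.3]
grip_width: 0.0657
finger_force: 0.0
```

Request:
{"fn": "step_arm", "kwargs": {"motion": [0.7, 0, 0, 0, 8, 0.7, 0, 0, 0, 8, 0.7, 0, 0, 0, 8, 0.7, 0, 0, 0, 8, 0.7, 0, 0, 0, 2, 0.7, 0, 0, 0, 0]}}

```text
time: 11.4
tool_pos: [0.5807, -0.1241, 0.0967]
orientation: [[0.998, -0.068, -0.001], [-0.068, -0.998, 0.001], [-0.001, -0.001, -1.0]]
force: [-0.9, -0.2, -0.0]
grip_width: 0.0662
finger_force: 0.0
```

```bash
python3 go.py -204 -60 27;  python3 - <<'E'
from h import *
im=eyes.camera("top"); np.save("pics/top1.npy",im)
cv2.imwrite("pics/top1.png",rect("top",im,.038,.43,.83,-.2,.25,1500)[:,:,::-1])
E
```

```text
t 11.4 pos [ 0.5807 -0.1241  0.0967] jig mm [ -89.2 -150.7] yaw-jig deg 0.03 F [-0.9 -0.2 -0. ] w 0.0662
tool shift mm [-114.7  -90.7   69.9] world [ 0.472 -0.026  0.027]
```

Request:
{"fn": "step_arm", "kwargs": {"motion": [0.7, -0.029, -0.0225, 0, 0, 0.7, -0.029, -0.0225, 0, 0, 0.7, -0.029, -0.0225, 0, 0, 0.7, -0.029, -0.0225, 0, 0, 0.7, 0, 0, 0, 0, 0.7, 0, 0, 0.03, 0, 0.7, 0, 0, 0.025, 0, 0.7, 0, 0, 0.015, 0, 0.7, 0, 0, 0, 0]}}

```text
time: 12.35
tool_pos: [0.4698, -0.0264, 0.0253]
orientation: [[0.998, -0.067, -0.005], [-0.067, -0.998, 0.001], [-0.005, -0.001, -1.0]]
force: [0.4, -0.4, -0.8]
grip_width: 0.0656
finger_force: 0.0
```

Request:
{"fn": "step_arm", "kwargs": {"motion": [0.7, 0.004, 0, 0, 0, 0.7, 0.004, 0, 0, 0, 0.7, 0.003, 0, 0, 0, 0.7, 0.002, 0, 0, 0, 0.7, 0, 0, 0, 0]}}

```text
time: 12.85
tool_pos: [0.4854, -0.0276, 0.0281]
orientation: [[0.998, -0.067, 0.001], [-0.067, -0.998, -0.0], [0.001, 0.0, -1.0]]
force: [0.5, 0.4, 0.5]
grip_width: 0.0657
finger_force: 0.0
```

```bash
python3 go.py -188 -60 27
```

```text
t 12.85 pos [ 0.4854 -0.0276  0.0281] jig mm [-190.8  -61. ] yaw-jig deg 0.05 F [0.5 0.4 0.5] w 0.0657
tool shift mm [ 2.8 -1.   1.1] world [ 0.488 -0.027  0.027]
```

Request:
{"fn": "step_arm", "kwargs": {"motion": [0.7, 0.0015, 0, 0, 0, 0.7, 0.001, 0, 0, 0, 0.7, 0, 0, 0, 0]}}

```text
time: 13.15
tool_pos: [0.487, -0.0276, 0.0274]
orientation: [[0.998, -0.067, -0.0], [-0.067, -0.998, -0.0], [-0.0, 0.0, -1.0]]
force: [0.5, -0.7, 0.3]
grip_width: 0.0659
finger_force: 0.0
```

Request:
{"fn": "step_arm", "kwargs": {"motion": [0.7, 0.001, 0, 0, 0, 0.7, 0.001, 0, 0, 0, 0.7, 0, 0, 0, 0]}}

```text
time: 13.45
tool_pos: [0.4883, -0.0276, 0.0272]
orientation: [[0.998, -0.068, -0.002], [-0.068, -0.998, 0.0], [-0.002, -0.0, -1.0]]
force: [-2.5, -0.1, 1.1]
grip_width: 0.066
finger_force: 1.3
```

Request:
{"fn": "step_arm", "kwargs": {"motion": [0.7, 0.001, 0, 0, 0, 0.7, 0, 0, 0, 0]}}

```text
time: 13.65
tool_pos: [0.4883, -0.0276, 0.0271]
orientation: [[0.998, -0.067, -0.004], [-0.067, -0.998, 0.0], [-0.004, -0.0, -1.0]]
force: [-4.9, 0.1, 3.9]
grip_width: 0.0658
finger_force: 2.7
```

```bash
python3 go.py -188 -60 27
```

```text
t 13.65 pos [ 0.4883 -0.0276  0.0271] jig mm [-188.   -60.8] yaw-jig deg 0.05 F [-4.9  0.1  3.9] w 0.0658
tool shift mm [ 0.  -0.8  0.1] world [ 0.488 -0.027  0.027]
```

Re-seated at −188.0, matching the first contact. I'll back off, lift, turn, close the fingers and take a check picture.

Request:
{"fn": "step_arm", "kwargs": {"motion": [0.7, 0.001, 0, 0, 0, 0.7, -0.015, 0, 0, 0, 0.7, -0.015, 0, 0, 0, 0.4, 0, 0, -0.03, 0, 0, 0, 0, -0.045, 0, 0, 0, 0, -0.045, -8, 0, 0, 0, -0.045, -8, 0, 0, 0, -0.045, -8, 0, 0, 0, 0, -8, 0, 0, 0, 0, -8, 0, 0, 0, 0, -8, 0, 0, 0, 0, -8]}}

```text
time: 14.85
tool_pos: [0.462, -0.0259, 0.238]
orientation: [[0.609, 0.793, 0.003], [0.793, -0.609, -0.0], [0.001, 0.002, -1.0]]
force: [-0.1, 0.7, -0.1]
grip_width: 0.0008
finger_force: 0.0
```

Request:
{"fn": "step_arm", "kwargs": {"motion": [0, 0, 0, 0, -8, 0, 0, 0, 0, -8, 0, 0, 0, 0, -8, 0, 0, 0, 0, -8, 0, 0, 0, 0, -2, 0, 0, 0, 0, 0]}}

```text
time: 15.45
tool_pos: [0.4618, -0.0259, 0.2377]
orientation: [[0.068, 0.998, 0.002], [0.998, -0.068, -0.0], [-0.0, 0.002, -1.0]]
force: [0.6, 0.3, 0.3]
grip_width: 0.0004
finger_force: 0.0
```

```bash
python3 go.py -95 95 240;  python3 - <<'E'
from h import *
a=[]
for n in("top","scene"):
    im=eyes.camera(n); np.save(f"pics/{n}2.npy",im)
    a.append(rect(n,im,.038,.47,.73,-.13,.17,1330))
cv2.imwrite("pics/c2.png",np.hstack(a)[:,:,::-1])
E
```

```text
t 15.45 pos [ 0.4618 -0.0259  0.2377] jig mm [-214.6  -60.9] yaw-jig deg 90.03 F [0.6 0.3 0.3] w 0.0004
tool shift mm [155.8 119.7  -2.1] world [0.592 0.121 0.24 ]
```

View pics/c2.png

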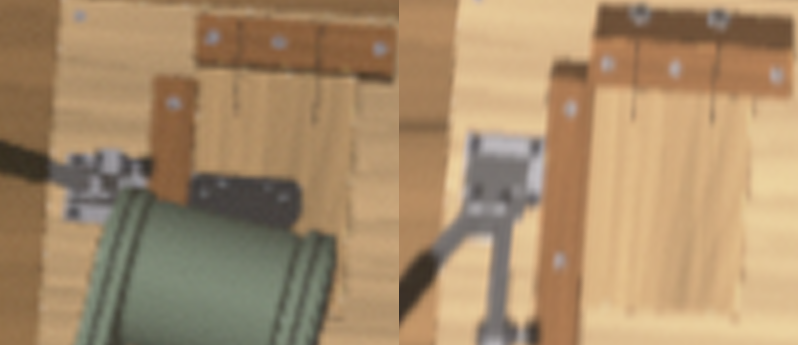

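The picture shows no gap: in the top half (left) the panel's side meets the fence at col ~195 and its end meets the stop at row ~75. The scene half shows the same flush side and end (col ~590, row ~95). Next I'll go over the clamp, between its arm and the handle.

Request:
{"fn": "step_arm", "kwargs": {"motion": [0, 0.031, 0.024, 0, 0, 0, 0.031, 0.024, 0, 0, 0, 0.031, 0.024, 0, 0, 0, 0.031, 0.024, 0, 0, 0, 0.031, 0.024, 0, 0, 0, 0, 0, 0, 0, 0, 0, 0, 0, 0]}}

```text
time: 16.25
tool_pos: [0.5912, 0.1211, 0.2368]
orientation: [[0.067, 0.998, -0.001], [0.998, -0.067, -0.001], [-0.001, -0.001, -1.0]]
force: [-0.1, -0.1, 0.5]
grip_width: 0.0002
finger_force: 0.0
```

```bash
python3 go.py -95 95 158
python3 - <<'E'
import numpy as np
for k in range(12):
    th=1.15-k*.1; u=np.array([np.cos(th),np.sin(th)]);n=np.array([-u[1],u[0]])
    c=np.array([80,42+18])+110*u+7.5*n; print(k,np.round(c-[8,0],1))
E
```

```text
t 16.25 pos [0.5912 0.1211 0.2368] jig mm [-95.4  94.6] yaw-jig deg 90.09 F [-0.1 -0.1  0.5] w 0.0002
tool shift mm [ 0.5  0.5 78.8] world [0.592 0.121 0.158]
0 [110.1 163.5]
1 [120.2 159.1]
2 [129.9 153.8]
3 [139.  147.6]
4 [147.4 140.5]
5 [155.  132.5]
6 [161.9 123.9]
7 [167.8 114.6]
8 [172.8 104.8]
9 [176.7  94.5]
10 [179.6  83.9]
11 [181.5  73. ]
```

Request:
{"fn": "step_arm", "kwargs": {"motion": [0, 0, 0, 0.03, 0, 0, 0, 0, 0.03, 0, 0, 0, 0, 0.013, 0, 0, 0, 0, 0, 0, 0, 0.007, 0, 0, 0, 0, 0.008, 0, 0, 0, 0, 0, 0, 0, 0]}}

```text
time: 16.95
tool_pos: [0.5935, 0.137, 0.1665]
orientation: [[0.066, 0.998, 0.004], [0.998, -0.066, 0.001], [0.001, 0.004, -1.0]]
force: [-0.7, 0.1, -0.7]
grip_width: 0.0004
finger_force: 0.0
```

Request:
{"fn": "step_arm", "kwargs": {"motion": [0, 0.005, 0, 0.002, 0, 0, 0.005, 0, 0.002, 0, 0, 0.005, 0, 0.0025, 0, 0, 0.005, 0, 0.003, 0]}}

```text
time: 17.35
tool_pos: [0.595, 0.1555, 0.157]
orientation: [[0.068, 0.998, 0.003], [0.998, -0.068, -0.001], [-0.001, 0.003, -1.0]]
force: [-1.4, -2.4, 5.5]
grip_width: 0.0004
finger_force: 2.5
```

```bash
python3 go.py -95 129.9 153.8
```

```text
t 17.35 pos [0.595  0.1555 0.157 ] jig mm [-94.  129.1] yaw-jig deg 90.04 F [-1.4 -2.4  5.5] w 0.0004
tool shift mm [ 0.8 -1.   3.2] world [0.594 0.156 0.154]
```

Contact is at about 6 N with the handle moving, so I'll follow the arc.

Request:
{"fn": "step_arm", "kwargs": {"motion": [0, 0.0045, 0, 0.003, 0, 0, 0.0045, 0, 0.003, 0, 0, 0.004, 0, 0.0035, 0, 0, 0.0044, 0, 0.0036, 0, 0, 0.0038, 0, 0.004, 0, 0, 0.0038, 0, 0.004, 0, 0, 0.0035, 0, 0.0043, 0, 0, 0.0034, 0, 0.0043, 0, 0, 0.003, 0, 0.0046, 0, 0, 0.003, 0, 0.0047, 0]}}

```text
time: 18.35
tool_pos: [0.5977, 0.1947, 0.1178]
orientation: [[0.067, 0.998, 0.004], [0.998, -0.067, 0.002], [0.002, 0.004, -1.0]]
force: [0.2, 0.5, 5.6]
grip_width: 0.0004
finger_force: 2.2
```

```bash
python3 go.py -95 167.8 114.6
```

```text
t 18.35 pos [0.5977 0.1947 0.1178] jig mm [-94.  168.5] yaw-jig deg 90.05 F [0.2 0.5 5.6] w 0.0004
tool shift mm [-0.7 -1.   3.2] world [0.597 0.194 0.115]
```

Request:
{"fn": "step_arm", "kwargs": {"motion": [0, 0.0022, 0, 0.005, 0, 0, 0.0022, 0, 0.005, 0, 0, 0.002, 0, 0.005, 0, 0, 0.002, 0, 0.005, 0, 0, 0.0015, 0, 0.005, 0, 0, 0.0015, 0, 0.005, 0, 0, 0.001, 0, 0.004, 0, 0, 0.001, 0, 0.004, 0]}}

```text
time: 19.15
tool_pos: [0.5979, 0.2071, 0.078]
orientation: [[0.068, 0.998, 0.002], [0.998, -0.068, 0.0], [0.001, 0.002, -1.0]]
force: [2.0, 1.7, 4.7]
grip_width: 0.0002
finger_force: 2.1
```

Request:
{"fn": "step_arm", "kwargs": {"motion": [0, 0, 0, 0.002, 0, 0, 0, 0, 0.002, 0, 0, 0, 0, 0, 0]}}

```text
time: 19.45
tool_pos: [0.5977, 0.2073, 0.0744]
orientation: [[0.068, 0.998, 0.001], [0.998, -0.068, 0.001], [0.001, 0.001, -1.0]]
force: [0.7, 2.9, 5.0]
grip_width: 0.0005
finger_force: 2.5
```

```bash
python3 go.py -95 181 73
```

```text
t 19.45 pos [0.5977 0.2073 0.0744] jig mm [-94.9 181.1] yaw-jig deg 90.02 F [0.7 2.9 5. ] w 0.0005
tool shift mm [-0.1 -0.1  1.4] world [0.598 0.207 0.073]
```

Request:
{"fn": "step_arm", "kwargs": {"motion": [0, 0, 0, 0.0015, 0, 0, 0, 0, 0.0015, 0, 0, 0, 0, 0, 0]}}

```text
time: 19.75
tool_pos: [0.5978, 0.2075, 0.0728]
orientation: [[0.068, 0.998, 0.002], [0.998, -0.068, 0.001], [0.002, 0.001, -1.0]]
force: [-0.3, 2.9, 11.7]
grip_width: 0.0002
finger_force: 5.5
```

Request:
{"fn": "step_arm", "kwargs": {"motion": [0, 0, 0, 0.0015, 0, 0, 0, 0, 0.0015, 0, 0, 0, 0, 0, 0]}}

```text
time: 20.05
tool_pos: [0.598, 0.2076, 0.0724]
orientation: [[0.067, 0.998, 0.002], [0.998, -0.067, 0.001], [0.001, 0.002, -1.0]]
force: [-5.9, 1.9, 22.4]
grip_width: 0.0007
finger_force: 11.1
```

Request:
{"fn": "step_arm", "kwargs": {"motion": [0, 0, 0, 0.001, 0, 0, 0, 0, 0.001, 0, 0, 0, 0, 0, 0]}}

```text
time: 20.35
tool_pos: [0.5981, 0.2076, 0.0723]
orientation: [[0.067, 0.998, 0.002], [0.998, -0.067, 0.001], [0.001, 0.002, -1.0]]
force: [-9.3, -0.2, 29.7]
grip_width: 0.0008
finger_force: 14.9
```

Request:
{"fn": "step_arm", "kwargs": {"motion": [0, 0, 0, -0.005, 0, 0, 0, 0, -0.015, 0, 0, 0, 0, -0.04, 0, 0, 0, 0, -0.045, 0, 0, 0, 0, -0.045, 0, 0, 0, 0, -0.045, 0, 0, 0, 0, 0, 0]}}

```text
time: 21.05
tool_pos: [0.6005, 0.2069, 0.2689]
orientation: [[0.068, 0.998, 0.012], [0.998, -0.068, 0.002], [0.002, 0.012, -1.0]]
force: [0.0, -0.1, 1.3]
grip_width: 0.0005
finger_force: 0.0
```

```bash
python3 go.py;  python3 - <<'E'
from h import *
a=[]
for n in("top","scene"):
    im=eyes.camera(n); np.save(f"pics/{n}3.npy",im)
    a.append(cv2.resize(im[95:275,170:350],(400,400),interpolation=cv2.INTER_CUBIC) if n=="top" else cv2.resize(im[170:300,200:350],(400,400),interpolation=cv2.INTER_CUBIC))
cv2.imwrite("pics/c3.png",np.hstack(a)[:,:,::-1])
E
```

```text
t 21.05 pos [0.6005 0.2069 0.2689] jig mm [-92.1 180.8] yaw-jig deg 90.01 F [ 0.  -0.1  1.3] w 0.0005
```

View pics/c3.png

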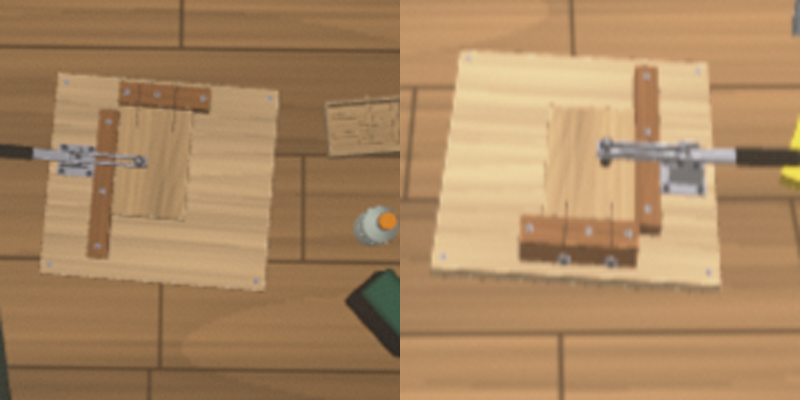

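The picture shows the handle level, the clamp's foot on the panel (top half ~(140,160)), and the panel still against fence and stop. The bottle, box and visible part of the drill look undisturbed, and the arm is 0.2 m above the clamp. Handing in.

Request:
{"fn": "step_arm", "kwargs": {"motion": [0, 0, 0, 0, 0, 0, 0, 0, 0, 0, 0, 0, 0, 0, 0]}}

```text
time: 21.45
tool_pos: [0.596, 0.2064, 0.2585]
orientation: [[0.068, 0.998, -0.004], [0.998, -0.068, -0.001], [-0.001, -0.004, -1.0]]
force: [-0.3, 0.2, -0.1]
grip_width: 0.0006
finger_force: 0.0
```

```bash
python3 -c "
from bench import r; print(r.hand_in())"
```

```text
the job is handed in; nothing more can be done
None
```

I handed the job in at about 21 s: the panel sits flat against the fence and hard up to the end stop, the toggle clamp is pressed fully down on it, and the arm is clear of everything; no verdict was returned.

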